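# Check the block temperature, then hold a cuvette in the light path

### The job

First check the temperature of the cuvette block: pick up the probe thermometer, bring the tip of its thin rod to the mouth of the square port in the block's side, pointing straight into it, hold it still there for a good second, and lay the thermometer flat on the table again. Then lift the flat-sided cuvette out of the block, gripping only its broad frosted sides and never its clear ends, carry it to the photometer and hold it upright in the light path, midway between the two lenses, with the beam passing through the middle of both clear ends. The program finishes while still holding the cuvette there in the air, still and touching nothing else; leave the round vial, the petri dish and the eraser alone.

Things in the scene. Friction and masses are not known exactly. Their poses are not given: they have to be found in the camera images.
- probe: digital probe thermometer, about 27 x 219 x 20 mm, 0.09 kg, loose on the table, display up. Origin on the underside; its own z is up as it lies. The white handle is 26 mm wide (x), 18 mm thick and runs from y = -11 to y = +109 mm; the thin metal rod (3.6 mm thick, 9 mm above the underside) runs from the handle along the body's -y to its tip at y = -109 mm.
- probe_grip (a point): middle of the thermometer's handle, half-way up (9 mm above its underside, 49 mm from the origin along +y): place to grip it, across the 26 mm width. Axes as probe.
- probe_tip (a point): tip of the thermometer's rod, 158 mm from probe_grip along the thermometer's -y, at the same height (9 mm above the underside).
- heater: thermostat block, fixed: aluminium block 120 (x) x 50 (y) mm on a 130 x 60 x 12 mm foot, its top 60 mm above the table; origin at the middle of the underside, z up. In its top are two wells 10 mm deep (floor 50 mm above the table), 26 (x) x 16 (y) mm, centred 30 mm either side of the middle along its x. In one stands the cuvette, in the other the round vial; which is which changes.
- port (a point): centre of the mouth of the port: a hole 16 x 16 mm and 20 mm deep with a thin black rim, in the middle of the block's -y side, 40 mm above the table. Axes as heater: outward from the port is -y, into it is +y.
- cuvette: long-path glass cuvette, loose, 20 g, a flat-sided box 24 (x) x 14 (y) x 45 mm high with a closed white top. Origin at the middle of its underside. The two broad sides (facing its +y and -y, 22 mm wide, 14 mm apart) are frosted, the two narrow ends (facing +x and -x) are the clear windows. It stands upright in a well, its x along the block's x; 35 mm stand out of the well.
- cuvette_centre (a point): centre of the cuvette, 22.5 mm above its underside and below its top. Axes as cuvette; light must pass along its x.
- window_a: the clear end of the cuvette that faces its -x, 12 x 44 mm, set 1 mm in from the frosted sides; origin at its centre
- window_b: the clear end of the cuvette that faces its +x, 12 x 44 mm, set 1 mm in from the frosted sides; origin at its centre
- photometer: open-path photometer, fixed: a 190 (x) x 66 (y) x 12 mm base plate with a lamp housing and a detector housing (each 46 x 50 mm, top 100 mm above the table) that face each other along x. Origin at the middle of the underside. The gap between the two black lens barrels (26 mm diameter) is 72 mm; between the housings 88 mm. The gap is open above and at both sides (+y and -y).
- beam (a point): middle of the light path: on the axis of the two lenses, midway between them, 80 mm above the table. The beam runs along its x; axes as photometer.
- vial: round capped glass vial, 14 mm diameter, 38 mm high, loose in the other well; leave alone. Origin at the middle of its underside.
- petri_0: petri dish with seeds, 60 mm diameter, 12 mm high, loose on the table; leave alone. Origin at the middle of its underside.
- eraser: eraser, 19 x 45 x 11 mm, loose on the table; leave alone. Origin at the middle of its underside.

How it is judged (in metres and radians):
On the way, in this order (a step that is already met when the one before it is completed fails the run):
1. the thermometer is held in the air with its tip at the port's mouth, pointing straight in, still for a second (x of probe_tip in the frame of port between -0.009 and 0.009 m and z of probe_tip in the frame of port between -0.009 and 0.009 m and y of probe_tip in the frame of port between -0.025 and 0.02 m and angle between the y axis of probe and the y axis of heater, either way round below 0.26 rad and linear speed of probe below 0.02 m/s and contact force between the fingers and probe above 0.5 N), for 1 s.
2. the thermometer lies flat on the table again, let go (height (world z) of probe_grip between 0 and 0.02 m and angle between probe_grip's own z axis and vertical below 0.15 rad and contact force between the fingers and probe below 0.05 N and linear speed of probe below 0.02 m/s), for 0.2 s.
3. the cuvette is lifted out of the block, gripped by its frosted sides only (height (world z) of cuvette_centre above 0.088 m and contact force between the fingers and cuvette above 1 N and contact force between the fingers and window_a below 0.5 N and contact force between the fingers and window_b below 0.5 N), for 0.1 s.
At the end, for the whole second after the job is handed in: Fingers hold the cuvette by its frosted sides only (over 1 N); centre within 12 mm along, 5 mm across and 9 mm up or down of the light path's middle, square to it within 0.17 rad, upright within 0.15 rad, still, not touching the photometer; thermometer lies flat on the table, let go (all of step 2 and contact force between the fingers and cuvette above 1 N and contact force between the fingers and window_a below 0.5 N and contact force between the fingers and window_b below 0.5 N and x of cuvette_centre in the frame of beam between -0.012 and 0.012 m and y of cuvette_centre in the frame of beam between -0.005 and 0.005 m and z of cuvette_centre in the frame of beam between -0.009 and 0.009 m and angle between the x axis of cuvette and the x axis of photometer, either way round below 0.17 rad and angle between cuvette's own z axis and vertical below 0.15 rad and linear speed of cuvette below 0.01 m/s and contact force between cuvette and photometer below 0.05 N); the arm keeps its last pose, push and grip.
It fails at once if the fingers touch a clear end of the cuvette (contact force between the fingers and window_a above 1 N or contact force between the fingers and window_b above 1 N).
It fails at once if the vial, the petri dish or the eraser is disturbed (distance of vial from where it was at the start of the episode above 0.02 m or angle between vial's own z axis and vertical above 0.5 rad or distance of any of petri_0, eraser from where it was at the start of the episode above 0.03 m).
It also fails if it takes over 67 s, if anything falls off the work surface, if the arm or the gripper's body presses on something with over 40 N, if the wrist force passes 120 N, or if a joint passes its speed limit or range.

### The arm

A 6-joint arm with a two-finger parallel gripper is mounted at the origin on the work surface; the furniture and walls round the work are solid. World frame = base frame: x ahead of the robot, y to its left, z up, the work surface at z = 0. Lengths are in m, angles in degrees, forces in N, time in s.
With the tool pointing down it reaches from about 0.325 to 0.85 m from the base axis. Payload 4.4 kg.
Tool frame: the origin (TCP) lies midway between the tips of the shut fingers; the grasp point (between the pads) lies 19 mm behind it (arm.hold_point_z is the z of the grasp point in the tool frame, in m); z points along the fingers, y is the direction in which the jaws open and shut (so a half turn about z gives the same grasp; the last joint's range is limited). The gripper opens to 94 mm and grips with 3 to 60 N. Pads are 16 mm wide; open, the fingers measure 119 mm over their backs; the gripper's body (75 mm by 177 mm) begins 78 mm behind the grasp point.
Start: joints at [67.924, 11.837, 88.321, -0, 79.842, -8.623], TCP at [0.134, 0.559, 0.205] pointing down, gripper open.
Joint ranges: [-156.59, 156.59], [-49.26, 127.26], [12.9, 141.05], [-63.56, 243.56], [4.71, 150.69], [-161.64, 161.64]. Speed limits (degrees/s): [159.86, 159.86, 180, 180, 180, 180].

### API

Orientations are given as [roll, pitch, yaw] about the fixed x, y, z axes, in that order (R = Rz(yaw) Ry(pitch) Rx(roll)).
In Python, from cell import arm gives the robot as it stands. Calls block until the motion is done:
- arm.move_ptp(position, orientation): joint-space move of the TCP to a pose.
- arm.move_straight(position, ori=None, speed=0.15): straight line of the TCP; ori=None keeps the orientation; speed is the mean speed in m/s.
- arm.move_j(angles): joint-space move.
- arm.open_gripper() and arm.grab(f_grip=None): open the fingers fully, or close them until they stop; f_grip is the grip in N (None keeps the last).
- arm.sleep(seconds).
- arm.inverse_kinematics(position, orientation): joint angles nearest the present ones, or None.
- arm.snapshot(name): name is "side" or "top" or "wrist"; returns a dict with "pixels" (480x640x3 uint8, blue, green, red), "fovy" (degrees; the focal length in pixels is half the picture's height over the tangent of half this angle, whatever the lens; pixels are square), "cx", "cy" (the principal point, pixels), "pose" (4x4, takes a point from camera to world coordinates); the wrist camera has in their place "tool_from_camera" (4x4, takes a point from camera to tool coordinates, whose origin is the TCP and whose axes are the flange's). Camera axes: x right, y down, z forward; pixel columns grow to the right and rows downward; lengths in m; the calibration is good to about 2 mm. A picture is of the moment at which its call begins: read the wrist's pose just before it. There is no depth.
A pose or a line that the arm cannot do raises arm.IKError and nothing moves.
- arm.finish_job(): hands the job in, once; it reports no verdict.
Readings, each from a call of its own:
- arm.current_time(): time.
- arm.current_q(): joint angles.
- arm.current_dq(): joint speeds.
- arm.current_effort(): joint torques, N m.
- arm.current_eef_pos(): TCP position.
- arm.current_tcp_rot(): TCP orientation.
- arm.current_force(): force on the tool from outside, world axes, zero at the start.
- arm.current_torque(): the same for the moment, N m.
- arm.current_grip_width(): finger opening in m.
Only numpy, scipy, OpenCV 4.12 (cv2) and the standard library are available. Lean on these libraries where they do the work, as an engineer would, in place of code of your own. Each camera call takes 0.05 s, during which the arm holds its last target.

## Working session

There is one attempt and no reset: what is moved stays moved. The work goes in short steps, each a Python script; the robot and the scene stay as the last script left them, time stands still between calls to the robot, and variables do not carry over. Pictures are saved under pics/ and viewed, and the job is handed in when it is done.

```bash
ls; mkdir -p pics
python3 - <<'E'
from cell import arm
import cv2,numpy as np
for n in ["side","top","wrist"]:
    s=arm.snapshot(n); cv2.imwrite(f"pics/{n}0.png",s["pixels"])
    print(n,s["fovy"],s["cx"],s["cy"],np.round(s.get("pose",s.get("tool_from_camera")),4).tolist())
print(arm.current_time(),arm.current_eef_pos(),arm.current_tcp_rot(),arm.hold_point_z)
E
```

```text
pics
side 43.39729072849607 316.74494278808186 236.79247762929285 [[0.9977, -0.0464, 0.0503, 0.4071], [-0.0646, -0.3978, 0.9152, -1.6071], [-0.0224, -0.9163, -0.3998, 0.7869], [0.0, 0.0, 0.0, 1.0]]
top 48.530929395584806 331.77891115293573 236.85116699314466 [[-0.0243, -0.9944, 0.1025, 0.3575], [-0.9995, 0.0264, 0.0194, -0.0011], [-0.022, -0.1019, -0.9945, 1.5927], [0.0, 0.0, 0.0, 1.0]]
wrist 65.17204097909631 318.03992558464086 239.20255424097883 [[0.0, -0.959, -0.2833, 0.0827], [1.0, 0.0, 0.0, -0.0006], [-0.0, -0.2833, 0.959, -0.178], [0.0, 0.0, 0.0, 1.0]]
0.15 [0.13355284 0.55863099 0.20456468] [-1.79900327e+02 -1.51424845e-02  1.66545826e+02] -0.0188
```

View pics/side0.png

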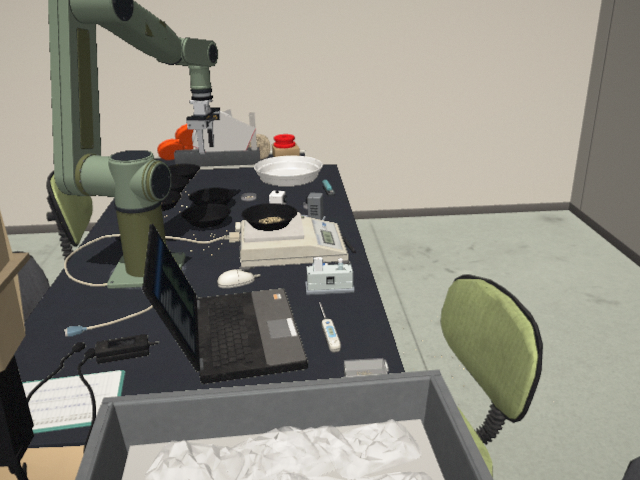

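View pics/top0.png

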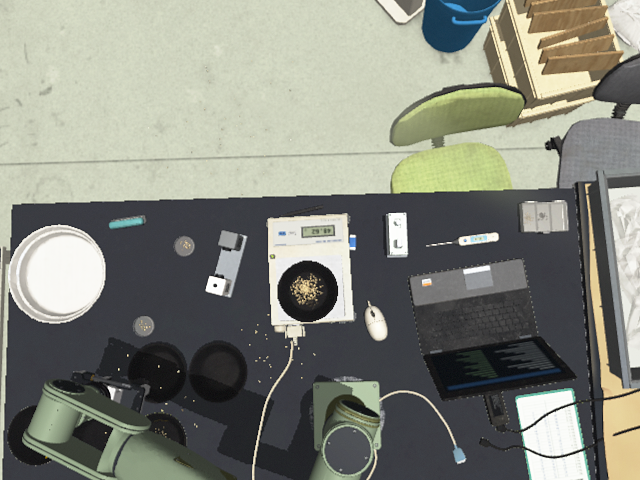

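View pics/wrist0.png

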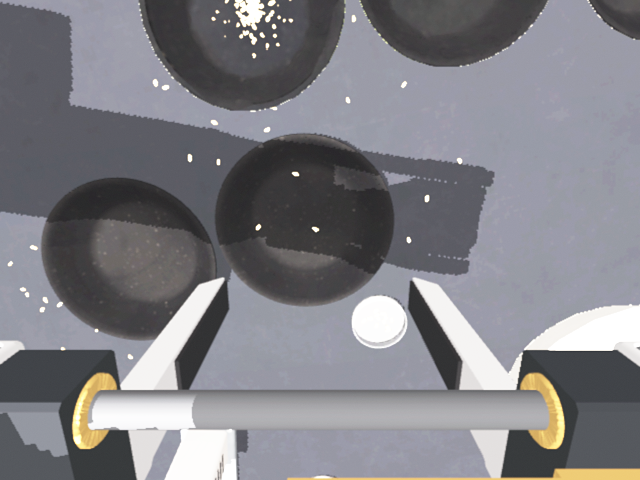

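The side view shows the thermostat block with the dark port at (332,280), facing the camera (-y), and the thermometer at (320-333,305-345). In the top view the thermometer runs from tip (426,244) to handle end (498,237). The block is at (397,235), the photometer at (226,263) and the eraser at (127,222). There are two petri-like dishes, at (184,245) and (144,325).

```bash
cat > h.py <<'E'
from cell import arm
import cv2,numpy as np
from scipy.spatial.transform import Rotation as R
def cam(s,tp=None):
    f=240/np.tan(np.radians(s["fovy"])/2)
    if "pose" in s: P=np.array(s["pose"])
    else:
        T=np.eye(4);T[:3,:3]=R.from_euler('xyz',tp[1],degrees=True).as_matrix();T[:3,3]=tp[0]
        P=T@np.array(s["tool_from_camera"])
    return dict(f=f,cx=s["cx"],cy=s["cy"],P=P)
def ray(c,u,v):
    d=np.array([(u-c["cx"])/c["f"],(v-c["cy"])/c["f"],1.]);return c["P"][:3,3],c["P"][:3,:3]@d
def onz(c,u,v,z):
    o,d=ray(c,u,v);return o+d*(z-o[2])/d[2]
def tri(c1,p1,c2,p2):
    o1,d1=ray(c1,*p1);o2,d2=ray(c2,*p2)
    A=np.stack([d1,-d2],1);t=np.linalg.lstsq(A,o2-o1,rcond=None)[0]
    a=o1+d1*t[0];b=o2+d2*t[1];return (a+b)/2,np.linalg.norm(a-b)
def proj(c,p):
    q=np.linalg.inv(c["P"])@np.append(p,1);return c["cx"]+c["f"]*q[0]/q[2],c["cy"]+c["f"]*q[1]/q[2]
def wsnap(name):
    tp=(arm.current_eef_pos(),arm.current_tcp_rot());s=arm.snapshot("wrist");cv2.imwrite(f"pics/{name}.png",s["pixels"])
    c=cam(s,tp);np.savez(f"{name}.npz",**c);return s["pixels"],c
def load(name):
    d=np.load(f"{name}.npz");return cv2.imread(f"pics/{name}.png"),{k:d[k] for k in d}
E
python3 - <<'E'
from h import *
s=arm.snapshot("top");c=cam(s);np.savez("top0.npz",**c)
s2=arm.snapshot("side");np.savez("side0.npz",**cam(s2))
for n,u,v,z in [("tip",426,244,.009),("hand end",498,237,.018),("heaterTL",388,213,.06),("TR",407,213,.06),("BL",388,257,.06),("BR",407,257,.06),("ph1",232,240,.1),("ph2",216,285,.1),("pet1",184,245,.012),("pet2",144,325,.012),("eraser",127,222,.01)]:
    print(n,onz(c,u,v,z).round(3))
for k,(a,b) in {"top":((0,200),(640,360)),}.items():
    cv2.imwrite("pics/topz.png",cv2.resize(s["pixels"][195:305,190:510],None,fx=2.5,fy=2.5,interpolation=cv2.INTER_CUBIC))
cv2.imwrite("pics/sidez.png",cv2.resize(s2["pixels"][180:370,230:400],None,fx=3,fy=3,interpolation=cv2.INTER_CUBIC))
E
```

```text
tip [ 0.492 -0.25   0.009]
hand end [ 0.506 -0.461  0.018]
heaterTL [ 0.581 -0.136  0.06 ]
TR [ 0.579 -0.191  0.06 ]
BL [ 0.453 -0.132  0.06 ]
BR [ 0.452 -0.186  0.06 ]
ph1 [0.51 0.31 0.1 ]
ph2 [0.384 0.356 0.1  ]
pet1 [0.508 0.473 0.012]
pet2 [0.273 0.591 0.012]
eraser [0.582 0.648 0.01 ]
```

View pics/topz.png

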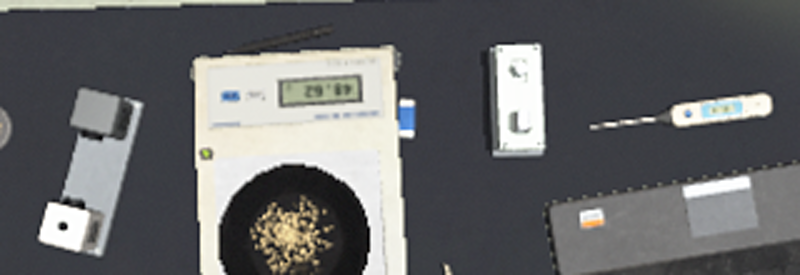

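View pics/sidez.png

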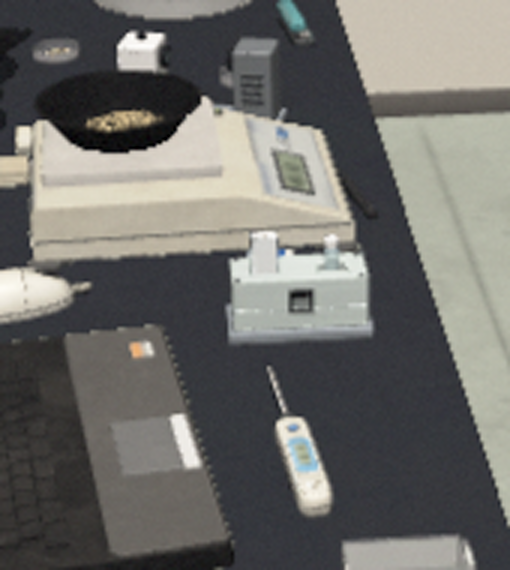

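Run:
```python
from h import *
_,c=load("top0")
for n,u,v,z in [("scrTL",425,340,.2),("scrTR",550,337,.2),("lapfrontL",412,277,.02),("lapfrontR",523,260,.02),("balTR",348,215,.06),("balBL",270,322,.06)]: print(n,onz(c,u,v,z).round(3))
arm.move_straight([.134,.559,.30])
for y in (90,-90,0,180):
    print(y,arm.inverse_kinematics([.5,-.30,.25],[180,0,y]))
arm.move_ptp([.5,-.30,.25],[180,0,-90])
wsnap("w1"); print(arm.current_time(),arm.current_eef_pos(),arm.current_tcp_rot())
```

```text
scrTL [ 0.228 -0.207  0.2  ]
scrTR [ 0.229 -0.526  0.2  ]
lapfrontL [ 0.395 -0.203  0.02 ]
lapfrontR [ 0.436 -0.53   0.02 ]
balTR [ 0.578 -0.02   0.06 ]
balBL [0.276 0.211 0.06 ]
90 [-39.46505243  11.05287676  83.96352567   0.          84.98359757
 -39.46505243]
-90 [-3.94650524e+01  1.10528768e+01  8.39635257e+01 -2.54444375e-14
  8.49835976e+01  1.40534948e+02]
0 [-3.94650524e+01  1.10528768e+01  8.39635257e+01 -2.54444375e-14
  8.49835976e+01  5.05349476e+01]
180 [ -39.46505243   11.05287676   83.96352567    0.           84.98359757
 -129.46505243]
4.35 [ 0.50036996 -0.29939894  0.25006546] [-1.79990088e+02  2.24854497e-03 -8.99328255e+01]
```

View pics/w1.png

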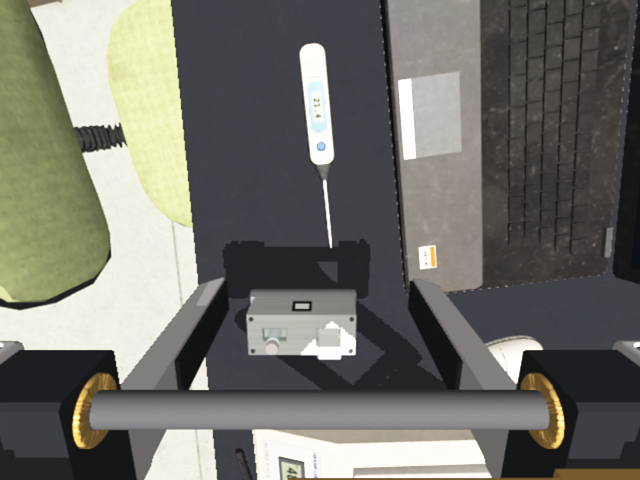

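The wrist view shows the thermometer, with its handle from (313,45) to (322,163) and its rod tip at (330,247). The block is at about (303,323), with the port at (302,306), the cuvette at (329,335) and the vial at (272,345).

Run:
```python
from h import *
im,c=load("w1")
cv2.imwrite("pics/w1z.png",cv2.resize(im[225:375,225:385],None,fx=4,fy=4,interpolation=cv2.INTER_CUBIC))
cv2.imwrite("pics/w1p.png",cv2.resize(im[30:260,260:380],None,fx=2.5,fy=2.5,interpolation=cv2.INTER_CUBIC))
g=im.min(2); m=(g>110).astype(np.uint8); m[:,:280]=0;m[:,350:]=0;m[260:]=0
n,l,st,ce=cv2.connectedComponentsWithStats(m)
i=1+np.argmax(st[1:,4]);print(st[i],ce[i])
pts=np.argwhere(l==i)[:,::-1].astype(np.float32)
r=cv2.minAreaRect(pts);print(r)
hm=(l==i); rows=np.unique(pts[:,1])
mid=[]
for v in rows[12:100:8]:
    us=pts[pts[:,1]==v][:,0]; a,b=onz(c,us.min()-.5,v,.016),onz(c,us.max()+.5,v,.016); print(int(v),us.min(),us.max(),((a+b)/2).round(4),np.linalg.norm(a-b).round(4)); mid.append((a+b)/2)
print("end",onz(c,313,rows.min(),.012),"front",onz(c,322,rows.max(),.012))
print("tip",onz(c,330.5,247,.009))
```

```text
[ 299   43   35  205 3360] [317.61755952 112.77470238]
((319.95635986328125, 145.0038299560547), (205.14283752441406, 26.337976455688477), 84.9759292602539)
55 299.0 325.0 [ 0.5065 -0.4529  0.016 ] 0.027
63 300.0 325.0 [ 0.5061 -0.4456  0.016 ] 0.0261
71 301.0 326.0 [ 0.5051 -0.4382  0.016 ] 0.0263
79 302.0 327.0 [ 0.5041 -0.4307  0.016 ] 0.0264
87 303.0 328.0 [ 0.5031 -0.4231  0.016 ] 0.0266
95 303.0 328.0 [ 0.5031 -0.4155  0.016 ] 0.0267
103 304.0 329.0 [ 0.502  -0.4078  0.016 ] 0.0269
111 305.0 330.0 [ 0.501  -0.3999  0.016 ] 0.027
119 306.0 330.0 [ 0.5005 -0.392   0.016 ] 0.0261
127 307.0 331.0 [ 0.4994 -0.384   0.016 ] 0.0263
135 308.0 332.0 [ 0.4983 -0.3759  0.016 ] 0.0264
end [ 0.50555143 -0.46453721  0.012     ] front [ 0.49564809 -0.25032712  0.012     ]
tip [ 0.48565902 -0.24938201  0.009     ]
```

View pics/w1z.png

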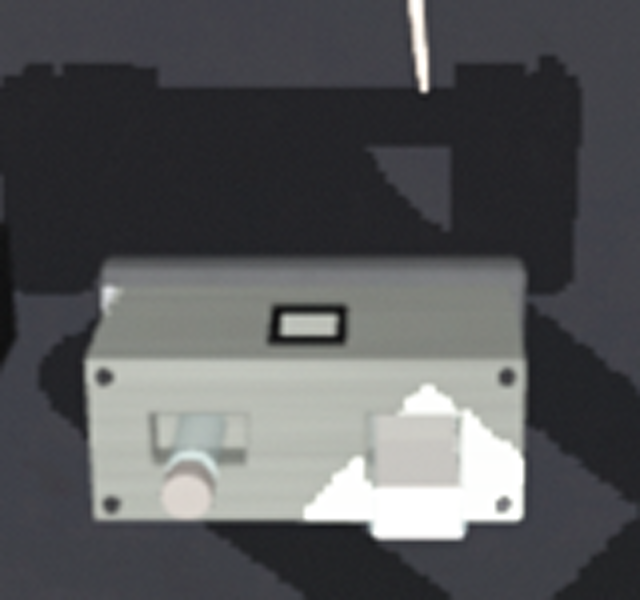

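View pics/w1p.png

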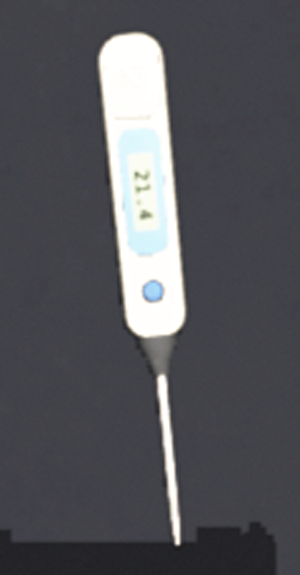

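Run:
```python
from h import *
im,c=load("w1")
z=lambda X,Y,h: onz(c,225+(X+.5)/4-.5,225+(Y+.5)/4-.5,h)
C=[z(88,358,.06),z(525,358,.06),z(95,520,.06),z(524,520,.06)]
for p in C: print(p.round(4))
print("ctr",np.mean(C,0),"lens",[np.linalg.norm(C[0]-C[1]),np.linalg.norm(C[2]-C[3]),np.linalg.norm(C[0]-C[2]),np.linalg.norm(C[1]-C[3])])
for a,b in[(0,1),(2,3)]:
    d=C[a]-C[b];print("ang",np.degrees(np.arctan2(d[1],d[0])))
S=[z(104,376,.06),z(507,376,.06),z(111,504,.06),z(502,504,.06)]
print("screws",np.mean(S,0),[np.degrees(np.arctan2(*(S[a]-S[b])[[1,0]])) for a,b in[(0,1),(2,3)]])
print("port",z(308,325,.04))
T=[z(372,415,.095),z(462,415,.095),z(372,487,.095),z(466,487,.095)]
K=[z(372,487,.095),z(466,487,.095),z(372,538,.095),z(465,538,.095)]
print("cuv?",[p.round(4).tolist() for p in K],np.mean(K,0))
```

```text
[ 0.5778 -0.189   0.06  ]
[ 0.4591 -0.1891  0.06  ]
[ 0.5785 -0.1385  0.06  ]
[ 0.4579 -0.1387  0.06  ]
ctr [ 0.51829616 -0.1638415   0.06      ] lens [np.float64(0.11868468912876094), np.float64(0.12060506790179408), np.float64(0.05048349093947821), np.float64(0.05049494710251907)]
ang 0.06190563931754561
ang 0.060227931767060754
screws [ 0.51885619 -0.16369287  0.06      ] [np.float64(0.06172487212621186), np.float64(0.06039885924873304)]
port [ 0.51885785 -0.18894847  0.04      ]
cuv? [[0.5006, -0.1714, 0.095], [0.4769, -0.1714, 0.095], [0.5006, -0.1566, 0.095], [0.4768, -0.1566, 0.095]] [ 0.4887146  -0.16401281  0.095     ]
```

Run:
```python
from h import *
im,c=load("w1")
for v in (60,100,140): print(v,onz(c,{60:385,100:386,140:391}[v],v,.02).round(4), onz(c,{60:385,100:386,140:391}[v],v,.0).round(4))
arm.move_ptp([.503,-.4064,.12],[180,0,-84.1])
wsnap("w2")
print(arm.current_time(),arm.current_eef_pos(),arm.current_tcp_rot())
```

```text
60 [ 0.434  -0.4478  0.02  ] [ 0.4307 -0.451   0.    ]
100 [ 0.431  -0.4105  0.02  ] [ 0.4276 -0.4118  0.    ]
140 [ 0.4237 -0.371   0.02  ] [ 0.4199 -0.3704  0.    ]
5.1083 [ 0.50433103 -0.40642453  0.12210902] [-1.79870433e+02 -1.22782522e-01 -8.40657748e+01]
```

View pics/w2.png

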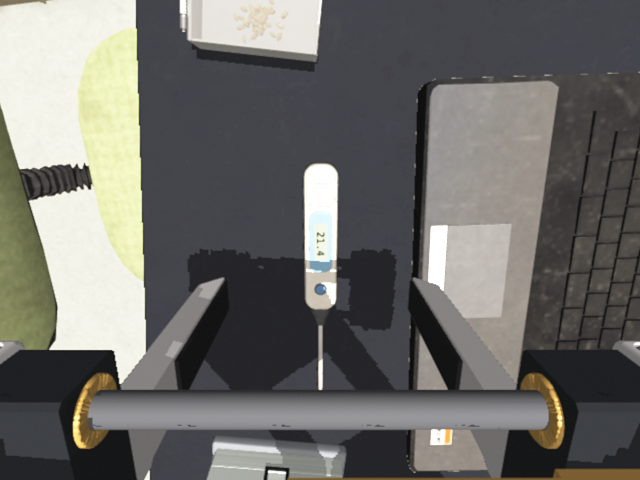

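The handle stands upright in this view at column 320, with its front end at row 309 and back end at row 165, centred between the jaws. The laptop edge at column 415 is clear of the right finger.

Run:
```python
from h import *
arm.move_straight([.5028,-.4064,.0035],[180,0,-84.1],speed=.08)
print(arm.current_eef_pos(),arm.current_force())
arm.grab(35); print(arm.current_grip_width())
arm.move_straight([.5028,-.4064,.0345],speed=.06)
print(arm.current_grip_width(),arm.current_force())
arm.move_straight([.5187,-.1945-.158-.03,.0345],[180,0,-90],speed=.06)
wsnap("w3")
s=arm.snapshot("side");cv2.imwrite("pics/side3.png",s["pixels"]);cv2.imwrite("pics/side3z.png",cv2.resize(s["pixels"][250:370,280:380],None,fx=5,fy=5,interpolation=cv2.INTER_CUBIC))
print(arm.current_time(),arm.current_eef_pos(),arm.current_tcp_rot())
```

```text
[ 0.50325344 -0.40683463  0.00425307] [ 0.27265909 -0.36866263  0.05715705]
0.025868202326646814
0.02540445814918262 [-0.01613657 -0.21532296 -1.68657225]
9.1667 [ 0.51843409 -0.38282644  0.03435724] [ 1.79987632e+02 -1.51110734e-03 -9.00099117e+01]
```

View pics/w3.png

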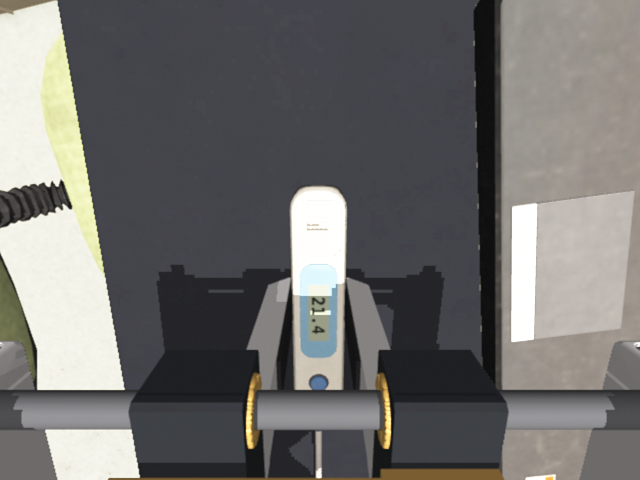

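View pics/side3z.png

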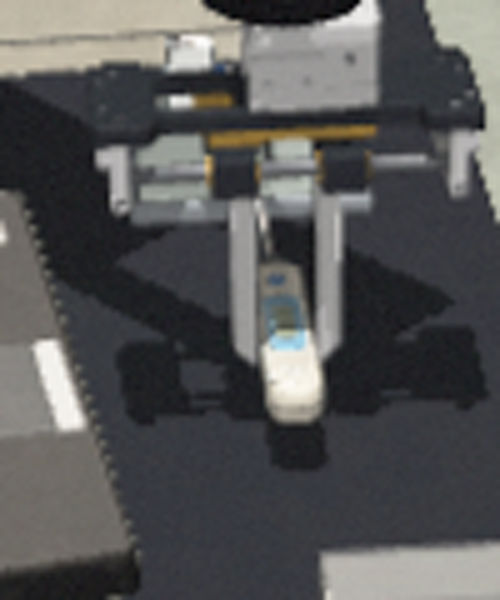

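Run:
```python
from h import *
_,c=load("w3"); _,cs=load("side0"); _,ct=load("top0")
b=np.array([.5184,-.3828,0.0305])
for n,p in {"rear top":(0,-.060,.018),"rear bottom":(0,-.060,0),"tip":(0,.158,.009),"rodroot":(0,.06,.009),"button":(0,.045,.018)}.items():
    q=b+p; print(n,np.round(proj(c,q),1),np.round(proj(cs,q),1),np.round((np.array(proj(cs,q))-[280,250])*5,0),np.round(proj(ct,q),1))
for dz in (-.01,.01): print(np.round((np.array(proj(cs,b+(0,.158,.009+dz)))-[280,250])*5,0),np.round((np.array(proj(cs,b+(0,-.06,.018+dz)))-[280,250])*5,0))
s=arm.snapshot("top");cv2.imwrite("pics/top3z.png",cv2.resize(s["pixels"][200:270,370:520],None,fx=5,fy=5,interpolation=cv2.INTER_CUBIC))
s=arm.snapshot("side");cv2.imwrite("pics/side3zz.png",cv2.resize(s["pixels"][270:340,305:375],None,fx=8,fy=8,interpolation=cv2.INTER_CUBIC))
```

```text
rear top [318.3 183.7] [339.9 328.8] [299. 394.] [494.4 232. ]
rear bottom [318.3 178.4] [339.9 335.5] [300. 428.] [492.7 232.6]
tip [318.  531.7] [331.6 286.7] [258. 184.] [418.6 234.3]
rodroot [318.1 400. ] [335.  305.6] [275. 278.] [452.2 233.4]
button [318.2 387.8] [335.6 305.5] [278. 277.] [458.  232.9]
[258. 200.] [300. 413.]
[258. 167.] [299. 375.]
```

View pics/top3z.png

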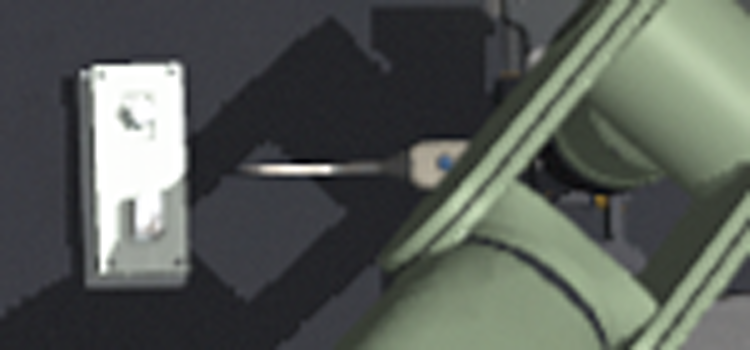

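View pics/side3zz.png

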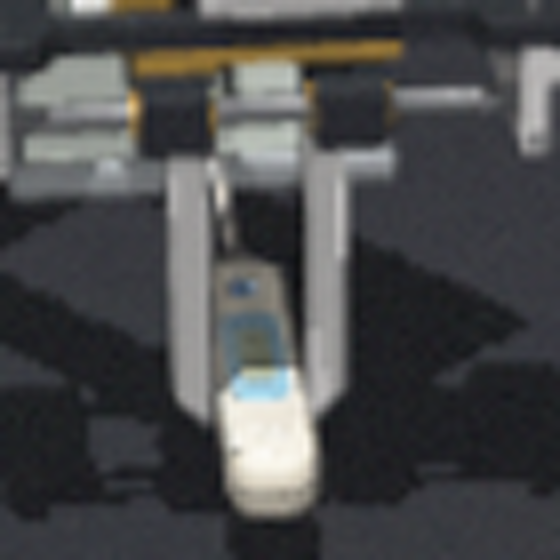

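Run:
```python
from h import *
_,cs=load("side0")
a=cv2.imread("pics/side0.png");b=cv2.imread("pics/side3.png")
d=np.array([-.1025,.995,0]);g0=np.array([.5022,-.4066,0])
for nm,im,g,dd in (("rest",a,g0,d),("held",b,np.array([.5184,-.3828,.0305]),np.array([0,1.,0]))):
    for k in (-.060,-.04,):
        print(nm,k,np.round(proj(cs,g+k*dd),1),np.round(proj(cs,g+k*dd+[0,0,.018]),1))
    u=int(round(proj(cs,g-.06*dd)[0])); print(u)
    for v in range(322,356): print(v,im[v,u-3:u+4].mean(1).astype(int)) if (nm=="held" and v<342) or (nm=="rest" and v>340) else 0
```

```text
rest -0.06 [336.6 352.9] [336.6 346.2]
rest -0.04 [334.9 348. ] [334.9 341.3]
337
341 [217 201 216 229 231 164  80]
342 [206 209 230 231 229 183  98]
343 [230 230 234 234 227 189 107]
344 [232 238 231 233 232 206 126]
345 [238 240 234 234 223 197 125]
346 [227 224 222 219 203 182 121]
347 [211 205 202 199 188 168 109]
348 [192 189 172 159 139 128  82]
349 [144 144 131 141 142 130  73]
350 [147 145 145 145 145 109  64]
351 [128 114 108 105  95  69  59]
352 [78 68 63 66 60 57 60]
353 [57 58 58 56 58 57 56]
354 [55 57 54 58 59 60 58]
355 [57 56 58 58 56 60 56]
held -0.06 [339.9 335.5] [339.9 328.8]
held -0.04 [339.1 330.8] [339.  324.1]
340
322 [231 230 229 228 228 232 189]
323 [237 228 237 231 231 237 193]
324 [233 235 240 234 235 237 218]
325 [237 239 240 239 238 236 228]
326 [246 247 236 239 240 236 230]
327 [245 245 243 243 242 236 212]
328 [236 240 239 239 234 221 194]
329 [221 224 225 223 217 204 185]
330 [208 207 207 203 200 188 146]
331 [170 168 163 149 158 144 136]
332 [158 154 152 147 150 145 126]
333 [155 154 155 155 153 119  79]
334 [97 92 91 91 90 63 39]
335 [35 34 31 33 33 33 29]
336 [33 33 33 34 34 34 36]
337 [34 33 31 31 33 31 33]
338 [35 33 32 32 34 36 28]
339 [32 33 29 33 30 34 33]
340 [31 36 33 31 33 34 32]
341 [33 27 31 28 32 31 31]
```

The handle end in the side view is 1.4 px off its prediction at rest and 1.2 px off when held, so the probe has not tilted. The tip in the top view is at (418,233.6) against a predicted (418.6,234.3). I'm going to the port.

Run:
```python
from h import *
arm.move_straight([.5189,-.1945-.158,.0345],[180,0,-90],speed=.05)
arm.sleep(.3)
s=arm.snapshot("top");cv2.imwrite("pics/top4z.png",cv2.resize(s["pixels"][200:270,370:520],None,fx=5,fy=5,interpolation=cv2.INTER_CUBIC))
_,ct=load("top0");p=arm.current_eef_pos();print(p,arm.current_force(),arm.current_grip_width(),proj(ct,[.5189,-.1945,.04]),proj(ct,[.5189,-.189,.04]))
arm.sleep(1.2);print(arm.current_time(),arm.current_eef_pos())
```

```text
[ 0.51886844 -0.35272779  0.0344755 ] [-0.6922172  -0.30907363 -0.53884843] 0.025452746958041755 (np.float64(408.2082452956321), np.float64(234.36059885443962)) (np.float64(406.323458291573), np.float64(234.41042528997707))
11.5667 [ 0.51890582 -0.35249114  0.03450841]
```

View pics/top4z.png

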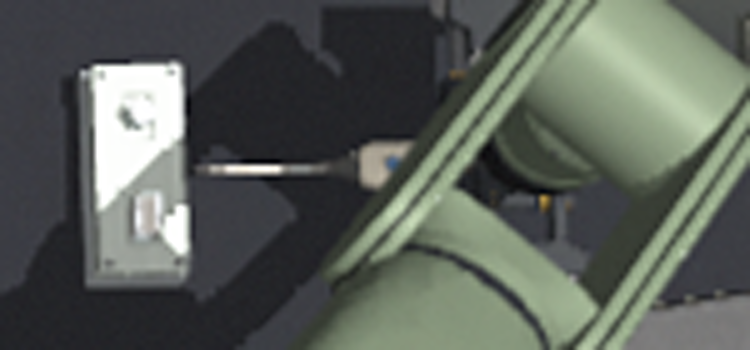

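Run:
```python
from h import *
arm.sleep(.5)
arm.move_straight([.5189,-.41,.0345],[180,0,-90],speed=.1)
arm.move_straight([.5189,-.41,.0048],speed=.04)
arm.sleep(.2);print(arm.current_eef_pos(),arm.current_force())
arm.open_gripper(); arm.sleep(.2)
print(arm.current_grip_width())
arm.move_straight([.5189,-.41,.15],speed=.15)
im,c=wsnap("w5")
print(arm.current_time(),arm.current_eef_pos())
```

```text
[ 0.5191091  -0.41023782  0.00518617] [ 0.14051667  0.15967817 -1.47639312]
0.09404354962861294
16.3833 [ 0.51808894 -0.40919197  0.1482113 ]
```

View pics/w5.png

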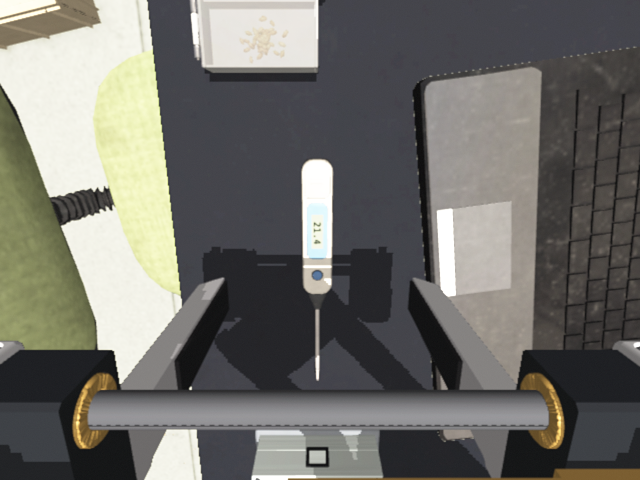

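The thermometer lies flat and straight at column 317, rows 160-380, and the gripper is clear of it. Next I'll look at the photometer.

Run:
```python
from h import *
arm.move_straight([.5189,-.40,.30],speed=.25)
arm.move_ptp([.447,.333,.30],[180,0,160])
im,c=wsnap("w6");print(arm.current_time(),arm.current_eef_pos(),arm.current_tcp_rot())
```

```text
19.7917 [0.44740471 0.33254137 0.29985631] [-1.79986281e+02  1.04512743e-04  1.59937114e+02]
```

View pics/w6.png

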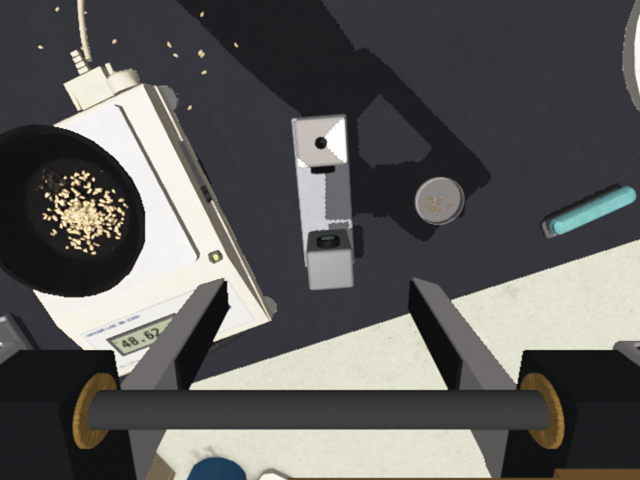

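Run:
```python
from h import *
im,c=load("w6")
z=cv2.resize(im[105:300,270:380],None,fx=5,fy=5,interpolation=cv2.INTER_CUBIC)
cv2.imwrite("pics/w6a.png",z[:550]);cv2.imwrite("pics/w6b.png",z[425:])
```

```text
(no output)
```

View pics/w6a.png

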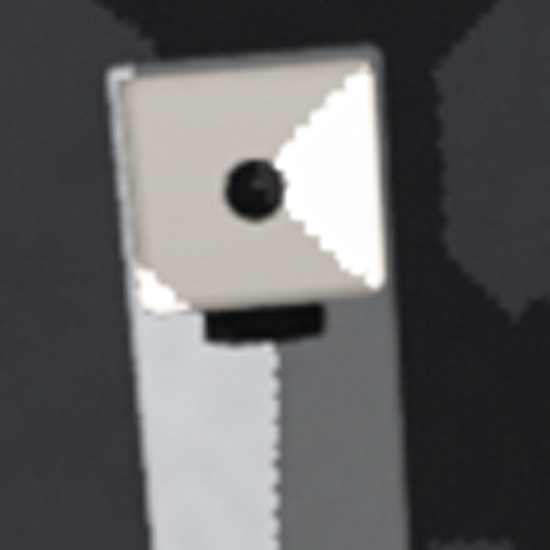

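View pics/w6b.png

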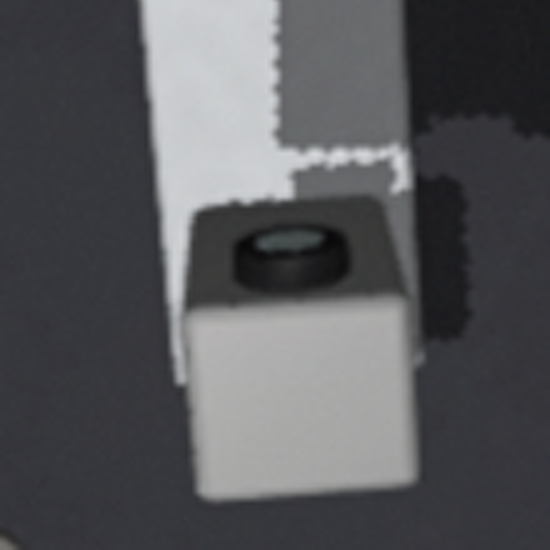

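Run:
```python
from h import *
im,c=load("w6")
z=lambda X,Y,h: onz(c,270+(X+.5)/5-.5,105+(Y+.5)/5-.5,h)
A=[z(122,77,.1),z(376,62,.1),z(137,312,.1),z(386,300,.1)]
B=[z(190,733,.1),z(410,723,.1),z(200,925,.1),z(416,911,.1)]
for P in (A,B):
    print([p.round(4)[:2].tolist() for p in P],np.mean(P,0),[round(np.linalg.norm(P[a]-P[b]),4) for a,b in((0,1),(2,3),(0,2),(1,3))])
    for a,b in((0,1),(2,3),(0,2),(1,3)): print(np.degrees(np.arctan2(*(P[b]-P[a])[[1,0]])).round(2))
ca,cb=np.mean(A,0),np.mean(B,0);d=cb-ca
print("mid",(ca+cb)/2,np.linalg.norm(d),np.degrees(np.arctan2(d[1],d[0])))
# facing edges mid
ea=(A[2]+A[3])/2; eb=(B[0]+B[1])/2; print("gapmid",(ea+eb)/2,np.linalg.norm(ea-eb))
# base edges at z=.012 left side; 
L=[z(112,85,.012),z(150,520,.012),z(178,425+380,.012)];print([p.round(4) for p in L],[np.degrees(np.arctan2(*(L[i+1]-L[i])[[1,0]])) for i in (0,1)])
print("barrels",z(265,338,.08),z(293,425+225,.08))
```

```text
[[0.3544, 0.3413], [0.3685, 0.388], [0.3969, 0.3281], [0.4116, 0.3753]] [0.38283955 0.35819458 0.1       ] [np.float64(0.0487), np.float64(0.0494), np.float64(0.0445), np.float64(0.045)]
73.16
72.67
-17.26
-16.37
[[0.4829, 0.3072], [0.4968, 0.3517], [0.525, 0.2938], [0.538, 0.3392]] [0.5106822  0.32295037 0.1       ] [np.float64(0.0466), np.float64(0.0472), np.float64(0.0442), np.float64(0.0431)]
72.69
73.98
-17.67
-16.87
mid [0.44676088 0.34057247 0.1       ] 0.13261182994807494 -15.412695139791573
gapmid [0.44704602 0.34057803 0.1       ] 0.08843813332072194
[array([0.3517, 0.334 , 0.012 ]), array([0.4528, 0.3051, 0.012 ]), array([0.527 , 0.2848, 0.012 ])] [np.float64(-15.942353934612674), np.float64(-15.33320984283207)]
barrels [0.41257834 0.34971979 0.08      ] [0.47866928 0.33240378 0.08      ]
```

Run:
```python
from h import *
arm.move_ptp([.4887,-.164,.20],[180,0,180])
im,c=wsnap("w7");print(arm.current_time(),arm.current_eef_pos(),arm.current_tcp_rot(),proj(c,[.4887,-.164,.095]))
u,v=map(int,proj(c,[.4887,-.164,.095]))
```

```text
21.6833 [ 0.48913933 -0.16329911  0.20028468] [ 1.79999257e+02  3.37282597e-02 -1.79932582e+02] (np.float64(318.0339224379063), np.float64(237.67884310557574))
```

View pics/w7.png

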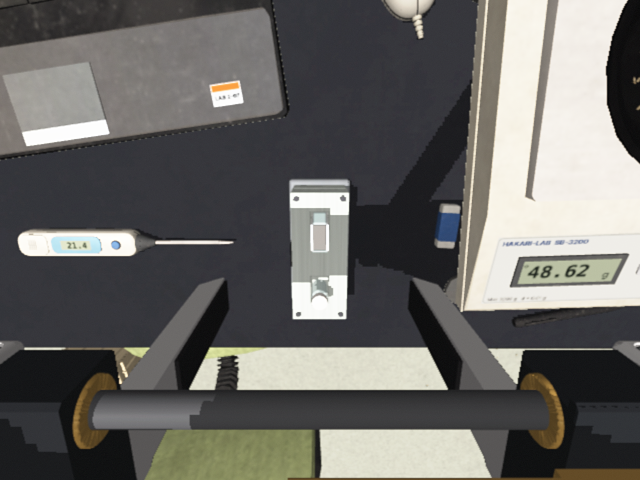

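Run:
```python
from h import *
im,c=load("w7")
cv2.imwrite("pics/w7z.png",cv2.resize(im[175:325,280:360],None,fx=5,fy=4,interpolation=cv2.INTER_CUBIC))
```

```text
(no output)
```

View pics/w7z.png

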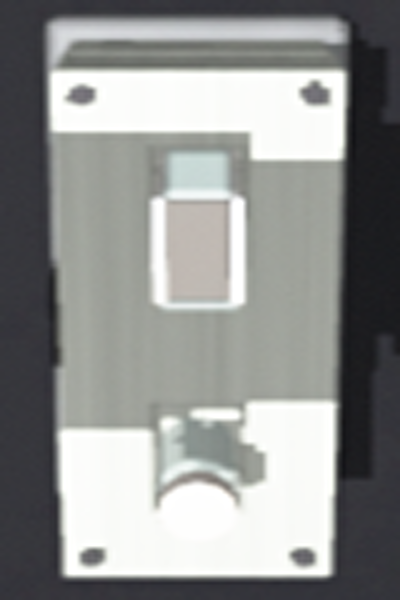

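Run:
```python
from h import *
im,c=load("w7")
z=lambda X,Y,h: onz(c,280+(X+.5)/5-.5,175+(Y+.5)/4-.5,h)
P=[z(153,197,.095),z(245,197,.095),z(153,308,.095),z(245,308,.095)];print([p.round(4) for p in P],np.mean(P,0))
S=[z(82,95,.06),z(315,93,.06),z(93,556,.06),z(304,556,.06)];print(np.mean(S,0))
```

```text
[array([ 0.4775, -0.1701,  0.095 ]), array([ 0.4775, -0.1558,  0.095 ]), array([ 0.5002, -0.1702,  0.095 ]), array([ 0.5002, -0.1556,  0.095 ])] [ 0.48888146 -0.16292641  0.095     ]
[ 0.51840634 -0.162834    0.06      ]
```

Run:
```python
from h import *
arm.move_straight([.4888,-.1633,.10],[180,0,180],speed=.12)
arm.move_straight([.4888,-.1633,.067],speed=.06)
arm.sleep(.3)
print(arm.current_eef_pos(),arm.current_force())
arm.grab(15);arm.sleep(.2); print(arm.current_grip_width(),arm.current_force(),arm.current_eef_pos())
arm.move_straight([.4888,-.1633,.12],speed=.06)
print(arm.current_grip_width(),arm.current_time())
arm.move_straight([.4888,-.1633,.26],speed=.2)
wsnap("w8")
s=arm.snapshot("side");cv2.imwrite("pics/side8z.png",cv2.resize(s["pixels"][150:320,250:400],None,fx=4,fy=3.5,interpolation=cv2.INTER_CUBIC))
```

```text
[ 0.48908502 -0.1634659   0.06737659] [ 1.45951568e-01 -2.43275905e-01  9.99211408e-05]
0.01420247325350112 [ 0.49533241  0.48104351 -0.19894276] [ 0.48878523 -0.1633118   0.0669874 ]
0.013902847282922653 26.1
```

View pics/w8.png

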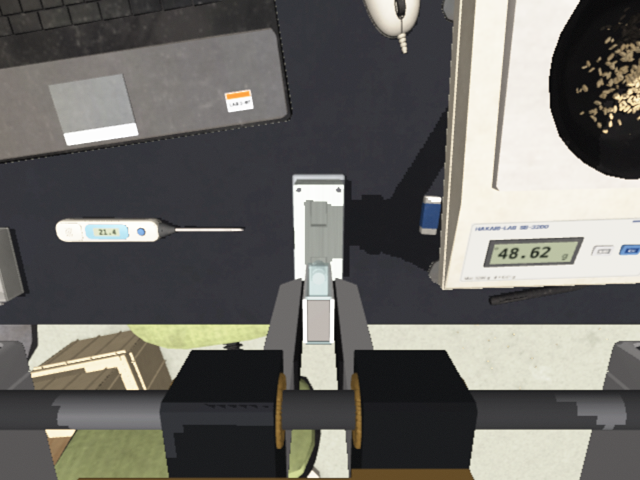

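View pics/side8z.png

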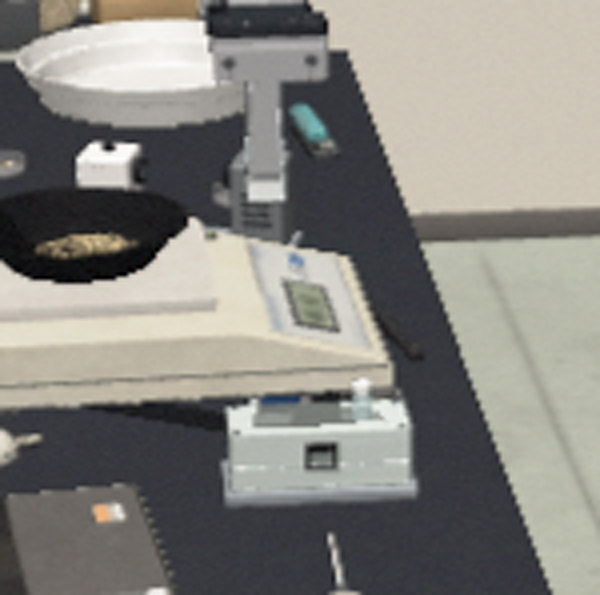

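The wrist view shows the cuvette gripped 14 mm across its broad sides, with its top face at (318,322). The vial is still in its well in the side view.

Run:
```python
from h import *
im,c=load("w8")
cv2.imwrite("pics/w8z.png",cv2.resize(im[250:355,285:355],None,fx=7,fy=5.5,interpolation=cv2.INTER_CUBIC))
arm.move_ptp([.447,.3408,.26],[180,0,164])
arm.move_straight([.447,.3408,.16],speed=.15)
arm.sleep(.2)
wsnap("w9");print(arm.current_time(),arm.current_eef_pos(),arm.current_tcp_rot(),arm.current_grip_width())
```

```text
29.95 [0.44770274 0.34121594 0.16119462] [1.79907470e+02 9.23389374e-02 1.64001622e+02] 0.013919989138428618
```

View pics/w8z.png

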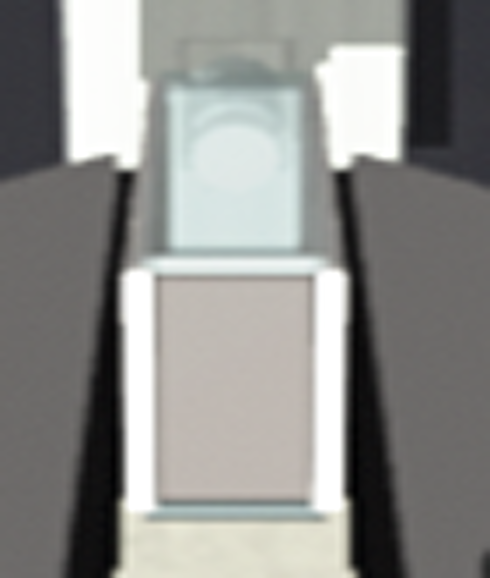

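View pics/w9.png

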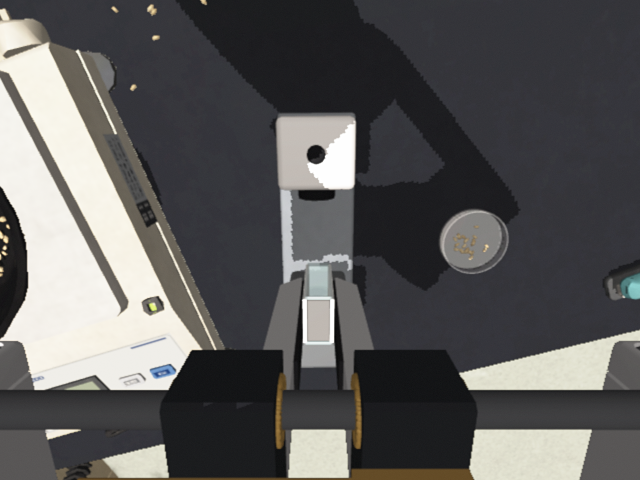

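Run:
```python
from h import *
im,c=load("w8")
zz=.26+.028
f=lambda X,Y: onz(c,285+(X+.5)/7-.5,250+(Y+.5)/5.5-.5,zz)
K=[f(122,262),f(347,262),f(122,512),f(347,512)];print("cuv in grip",np.mean(K,0),np.ptp(K,0), "expected tcp .4888,-.1633")
im,c=load("w9")
g=im.min(2)
cv2.imwrite("pics/w9z.png",cv2.resize(im[105:285,265:365],None,fx=6,fy=3.3,interpolation=cv2.INTER_CUBIC))
```

```text
cuv in grip [ 0.48629958 -0.16347136  0.288     ] [0.02227155 0.01442405 0.        ] expected tcp .4888,-.1633
```

View pics/w9z.png

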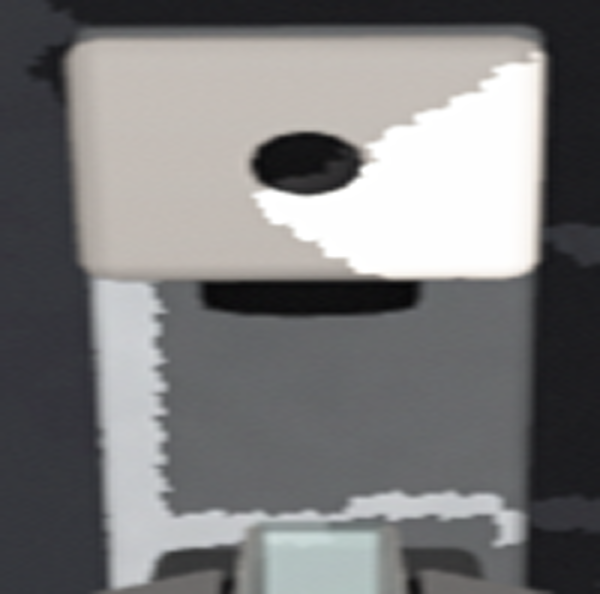

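Run:
```python
from h import *
im,c=load("w9")
f=lambda X,Y,z: onz(c,265+(X+.5)/6-.5,105+(Y+.5)/3.3-.5,z)
a=np.radians(-16);ux=np.array([np.cos(a),np.sin(a)]);uy=np.array([-np.sin(a),np.cos(a)])
B=np.array([.447,.3408])
for n,p,q,z in [("base",(94,300),(533,300),.012),("base2",(101,450),(531,450),.012),("hous",(80,270),(541,270),.1),("hous back",(68,50),(546,50),.1),("barrel",(203,300),(418,300),.08)]:
    P,Q=f(*p,z),f(*q,z);d=Q-P;m=((P+Q)/2)[:2]-B
    print(n,np.linalg.norm(d).round(4),"ang",np.degrees(np.arctan2(d[1],d[0])).round(2)-90,"along",(m@ux).round(4),"across",(m@uy).round(4))
```

```text
base 0.0643 ang -16.019999999999996 along -0.025 across -0.0006
base2 0.0653 ang -16.040000000000006 along 0.0168 across -0.0002
hous 0.049 ang -16.019999999999996 along -0.0463 across -0.0008
hous back 0.0484 ang -16.0 along -0.0868 across -0.0011
barrel 0.025 ang -16.019999999999996 along -0.0369 across -0.0009
```

Run:
```python
from h import *
a=np.radians(-16);ux=np.array([np.cos(a),np.sin(a)]);uy=np.array([-np.sin(a),np.cos(a)])
t=np.array([.447,.3408])+.0015*ux-.0005*uy
arm.move_straight([*t,.0745],[180,0,164],speed=.06)
arm.sleep(.8)
wsnap("w10");print(t,arm.current_time(),arm.current_eef_pos(),arm.current_tcp_rot(),arm.current_grip_width(),arm.current_force(),arm.current_dq().round(3))
for n in("side","top"):
    s=arm.snapshot(n);cv2.imwrite(f"pics/{n}10.png",s["pixels"])
    r=(slice(140,260),slice(220,380)) if n=="side" else (slice(190,310),slice(160,320))
    cv2.imwrite(f"pics/{n}10z.png",cv2.resize(s["pixels"][r],None,fx=5,fy=5,interpolation=cv2.INTER_CUBIC))
im,c=load("w10");print(proj(c,[*(np.array([.447,.3408])),.08]))
```

```text
[0.44830407 0.33990591] 32.375 [0.44831464 0.33990247 0.07450163] [ 1.79999803e+02 -6.49001340e-04  1.63999436e+02] 0.013793268207589953 [-0.7122716   0.15238499 -0.38921951] [-0.014 -0.023  0.04  -0.022  0.11   0.071]
(np.float64(320.1598232260549), np.float64(297.08893253082897))
```

View pics/w10.png

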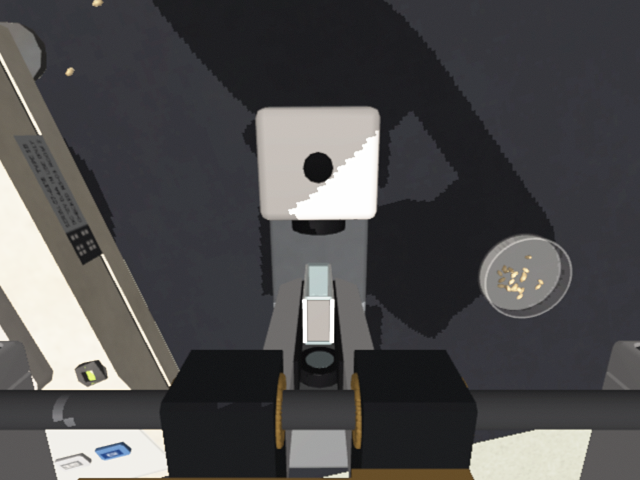

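View pics/side10z.png

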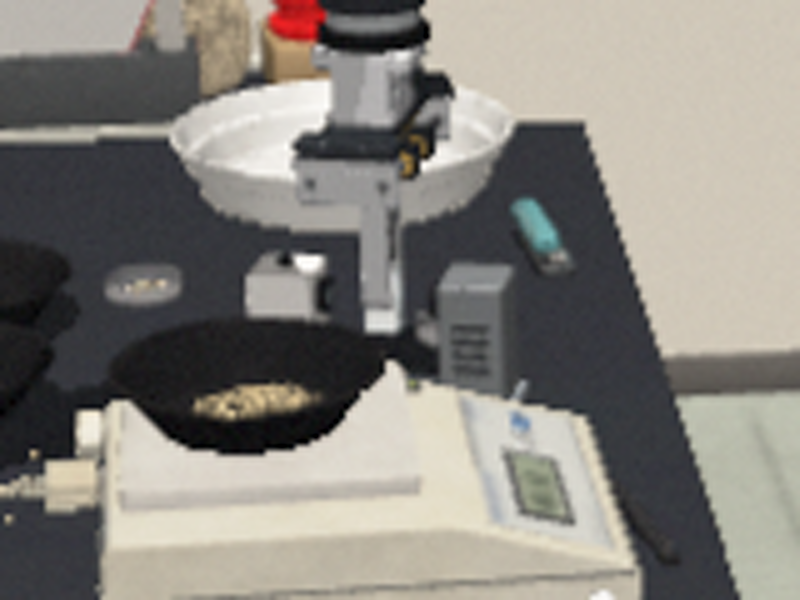

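View pics/top10.png

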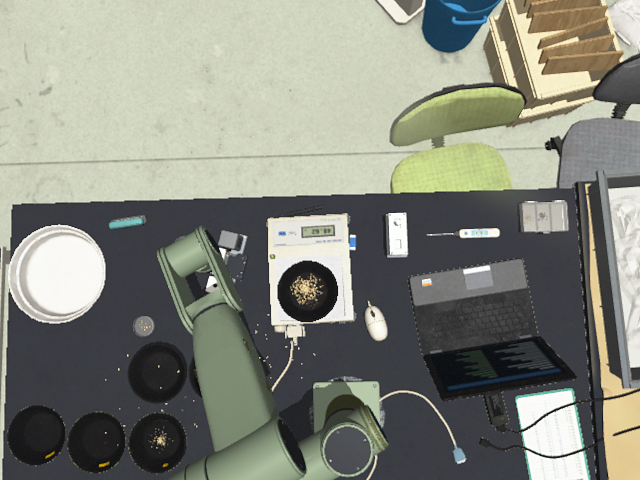

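The cuvette top (columns 303-334, centre 318.5) lines up with the near lens barrel (293-345, centre 319) and the far lens (centre 319). The side view shows it hanging free between the barrels.

Run:
```python
from h import *
print(arm.current_time(),arm.current_grip_width(),arm.current_eef_pos())
arm.finish_job()
```

```text
32.475 0.013993606507756877 [0.44827419 0.33990255 0.07447645]
the job is handed in; nothing more can be done
```

I completed both parts and handed the job in at about 32.5 s. The program gives no verdict, so the results below rest on my own checks.

**Thermometer:**
- I gripped it by the handle and held its tip about 6 mm outside the port mouth, pointing straight in, for roughly 2 s.
- I laid it flat again and let go. The wrist view afterwards showed it lying straight with the gripper clear.
- The tip's height at the port is inferred, because the gripper hid the port from the side camera. The handle end had not sagged after lifting, and the top view agreed with the expected tip position to within 1 px just short of the port.

**Cuvette:**
- I lifted it by its frosted sides at 15 N; the jaws read about 14 mm.
- It is now held upright in the light path. The image columns put it within about 1 mm across the beam, and its angle matches the photometer's to within about a degree.
- Its centre height of about 80 mm comes from the grasp height rather than a direct measurement.
- The arm was still, and the wrist force had hardly changed.

**Small disagreements:**
- The cuvette appeared about 2.5 mm off the grip centre along its length, and the photometer's middle about 1 mm off between views. I moved the target 1.5 mm along the beam to allow for both, against a 12 mm tolerance.
- One photometer housing measured 47 mm wide instead of 50 mm.

**Left alone:** the vial, the dish beside the photometer and the eraser looked undisturbed. I did not measure how far they had moved.

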